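Hold the intake manifold over the cylinder for its gasket and screws

ROBOT

A 6-joint arm with a two-finger parallel gripper is mounted at the origin on the work surface. World frame = base frame: x ahead of the robot, y to its left, z up, the work surface at z = 0. Lengths are in m, angles in rad, forces in N, time in s.
With the tool pointing down it reaches from about 0.375 to 0.975 m from the base axis. Payload 3.8 kg.
Tool frame: the origin (TCP) lies at the very end of the fingers, on their centre line; the grasp point (between the pads) lies 19 mm behind it; z points along the fingers, y is the line along which they close (so a half turn about z gives the same grasp; the last joint's range is limited). The gripper opens to 85 mm and grips with 20 to 120 N. Pads are 22 mm wide; open, the fingers measure 114 mm over their backs; the gripper's body (76 mm by 85 mm) begins 54 mm behind the grasp point. The pads swing forward as they close: fully open they stand 13 mm farther back than shut.
Start: joints at [-1.177, 0.264, 1.604, -0, 1.274, -0.037], TCP at [0.282, -0.613, 0.231] pointing down, gripper open.
Joint ranges: [-2.63, 2.63], [-0.94, 2.18], [0.31, 2.57], [-1.31, 4.45], [0, 2.66], [-2.55, 2.55]. Speed limits (rad/s): [2.57, 2.57, 3.14, 3.14, 3.14, 3.14].

INTERFACE

Orientations are given as a rotation vector (axis times angle).
In Python, from workcell import monitor, viewer, job gives the robot as it stands. The module is installed in compiled form; this text tells all that it offers.
- The arm moves only by the tool step_arm, never from a script. Its argument "series" is one flat list of numbers, 4 for each row, row after row: the shift along the tool's x, y, z in m, then the turn about the tool's z in rad. A call has 1 to 8 rows; each row is the pose to reach, as a shift and turn from the pose commanded when the call began, along the tool's axes at that moment; what a row does not reach only later rows make up. A row lasts 1/8 s, in which the tool goes at most 62.5 mm and 10.7 degrees, less where a joint would pass 70% of its speed; a pose out of reach is approached as far as the arm can. A call with a gripper value outside its range is refused whole. "gripper" is the opening, from 0 (shut) to 1 (fully open), set as the call begins (left out, the last holds). The fingers move at their own pace and stop on an object; "newtons" is the grip in N (left out, the last holds). Time passes only in rows, so rows that repeat a pose let the fingers close. It gives the time, the measured TCP pose, the force, the opening and the grip force at its end, in the units of the state.
- monitor.read_state(): the state, without advancing time (a new reading comes with each control period).
- viewer.read_camera(name): name is "scene" or "top" or "wrist"; returns a dict with "image" (400x640x3 uint8, red, green, blue), "intrinsics" (3x3 intrinsics, pixels), "distortion" ([k1, k2, p1, p2, k3] as OpenCV has them; the pictures are not rectified), "T" (4x4, takes a point from camera to world coordinates); the wrist camera has in their place "hand_eye" (4x4, takes a point from camera to tool coordinates, whose origin is the TCP and whose axes are the flange's). Camera axes: x right, y up, looking along -z (the intrinsics and any distortion apply to the point x, -y, -z); pixel columns grow to the right and rows downward; lengths in m; the calibration is good to about 2 mm. A picture is of the moment at which its call begins: read the wrist's pose just before it. There is no depth.
- job.finish_job(): hands the job in; it is judged then, once.
Trained networks look in a picture, given as the dict that the camera call returned (one of the last four; its "shot" number tells which), for a name from the list of things; names that differ only in an ending like _2 or _b are one class to them, and where a whole thing is asked for, a point or a joint stands for the part that bears it (a point fixed in the world has none). Each returns a list of dicts, best first, with "score" (0 to 1); they miss things now and then, are a little off and sometimes report something else, mostly with a low value. They report only what shows in the picture. A call takes as long as a camera call.
- viewer.boxes_of(picture, label): "extent" ([centre column, centre row, width, height] in pixels, round what is visible of it).
- viewer.spot_point(picture, label): "point" ([column, row] in pixels: a listed point, or the origin of a listed thing).
The state is a dict: "time": time; "q": joint angles; "joint_vel": joint speeds; "joint_torque": joint torques, N m; "tool_pos": TCP position; "tcp_rot": TCP orientation; "wrist_force": force on the tool from outside, world axes, zero at the start; "torque": the same for the moment, N m; "width": opening from 0.0 (shut) to 1.0 (fully open); "grip_force": force on a finger pad.
Only numpy, scipy, OpenCV 4.12 (cv2) and the standard library are available. Lean on these libraries where they do the work, as an engineer would, in place of code of your own. Each camera call takes 0.05 s, during which the arm holds its last target. There are 200 camera calls.

TASK

Lift the loose white dust cap off the inlet port of the motorcycle cylinder and leave it in the steel parts tray. Then pick up the black intake manifold and hold it level and still about a centimetre above the inlet face, never touching the face, with all four holes right over the four threaded holes (wide pair over wide pair), so that a colleague can slip the gasket in and start the screws. Finish while still holding it there, and leave the screw dish, the jar and the spanner where they are.

Things in the scene. Friction and masses are not known exactly. Their poses are not given: they have to be found in the camera images.
- cylinder: two-stroke motorcycle cylinder of bare aluminium, bolted by its base to a dark steel angle plate fixed on the bench (foot 190 x 140 mm, about 145 mm high, on the -x side). Bore level, inlet facing straight up. Origin on the bench straight below the centre of the inlet face; z up, x along the bore towards the open head end
- inlet_face (a point): centre of the inlet face, 163 mm above the bench: flat and level, 74 mm along x, 86 mm along y, with a rectangular port in the middle (34 mm along x, 46 mm along y, 13 mm deep) and four threaded holes around it. Axes as the cylinder's
- thread0 (a point): mouth of the threaded hole (6 mm, shown dark) in the inlet face at x +26, y +33 mm of the cylinder's frame; one of the wide pair, 66 mm apart, on the head-end side. Axes as the cylinder's
- thread1 (a point): the other threaded hole of the wide pair, at x +26, y -33 mm
- thread2 (a point): threaded hole at x -26, y +25 mm; one of the narrow pair, 50 mm apart, on the angle-plate side
- thread3 (a point): the other threaded hole of the narrow pair, at x -26, y -25 mm
- dust_cap: white plastic dust cap, about 30 g, loose on the inlet face, its plug in the port with 2 mm play: plate 42 mm along x, 56 along y, 3 thick; plug 30 x 42, 8 deep below it; upright pull tab on top, 10 mm thick along x, 40 long along y, top edge 30 mm above the origin. Origin at the centre of the plate's underside, z up; axes match the cylinder's at the start
- manifold: black intake manifold, 0.1 to 0.2 kg, standing on the bench: flange 8 mm thick with four ears (19 mm across, 9 mm holes), and a round upright pipe of 42 mm outside diameter (47 mm collar in its lowest 4 mm) up to 49 mm above the underside. Origin at the centre of the underside, z up the pipe. Wide pair of ears on +x, narrow pair on -x; aligned when its axes are the cylinder's
- hole0 (a point): centre of the manifold's hole at x +26, y +33 mm, at the underside of the flange (wide pair); belongs over thread0. Axes as the manifold's
- hole1 (a point): hole at x +26, y -33 mm (wide pair); belongs over thread1
- hole2 (a point): hole at x -26, y +25 mm (narrow pair); belongs over thread2
- hole3 (a point): hole at x -26, y -25 mm (narrow pair); belongs over thread3
- tray: open steel parts tray, 150 mm along x, 220 mm along y, 30 mm high, walls and floor 3 mm, empty, standing loose on the bench (0.7 kg). Origin at the centre of its underside
- screw_dish: round dark dish, 88 mm across and 18 mm high, with four screws in it; leave alone. Origin at the centre of its underside
- grease_jar: white closed jar, 68 mm across, 75 mm high; leave alone. Origin at the centre of its underside
- wrench: steel spanner 190 mm long lying on the bench; leave alone. Origin under its middle, x along it

How it is judged:
By the outcome, as a careful person would: the job done as asked, in the order asked, and still so for the second after the job is handed in, while the arm keeps its last pose, push and grip.
It also fails if it takes over 64 s, if anything falls off the work surface, if the arm or the gripper's body presses on something with over 40 N, if the wrist force passes 120 N, or if a joint passes its speed limit or range.

## Working session

There is one attempt and no reset: what is moved stays moved. The work goes in short steps, Python scripts to look and compute and a tool call to move; the robot and the scene stay as the last step left them, time stands still between calls to the robot, and variables do not carry over. Pictures are saved under pics/ and viewed, at most 10 in all, crops included, and the job is handed in when it is done.

Besides the shell and the picture viewer there is one more tool, called after "Request:" in YAML: its name, and indented under it one key for each argument. step_arm: Moves the arm, as the interface text tells. Its arguments: {"type":"object","properties":{"series":{"type":"array"},"gripper":{"type":"number"},"newtons":{"type":"number"}},"required":["series"]}

```bash
mkdir -p pics
cat > h.py <<'E'
import numpy as np, cv2
from scipy.spatial.transform import Rotation as R
from workcell import monitor, viewer, job
np.set_printoptions(precision=4,suppress=True)
def toolT():
    s=monitor.read_state(); T=np.eye(4); T[:3,:3]=R.from_rotvec(s["tcp_rot"]).as_matrix(); T[:3,3]=s["tool_pos"]; return T
def shot(name):
    T=toolT(); p=viewer.read_camera(name)
    p["W"]=T@np.array(p["hand_eye"]) if name=="wrist" else np.array(p["T"])
    return p
def save(p,f): cv2.imwrite("pics/"+f,cv2.cvtColor(p["image"],cv2.COLOR_RGB2BGR))
def ray(p,px):
    u=cv2.undistortPoints(np.array([[px]],float),np.array(p["intrinsics"]),np.array(p["distortion"]))[0,0]
    d=p["W"][:3,:3]@np.array([u[0],-u[1],-1]); return p["W"][:3,3],d
def atz(p,px,z):
    o,d=ray(p,px); return o+d*(z-o[2])/d[2]
def proj(p,X):
    X=np.atleast_2d(X); C=(X-p["W"][:3,3])@p["W"][:3,:3]; C=C*[1,-1,-1]
    return cv2.projectPoints(C,np.zeros(3),np.zeros(3),np.array(p["intrinsics"]),np.array(p["distortion"]))[0][:,0]
E
cat > a.py <<'E'
from h import *
Z=dict(inlet_face=.163,thread0=.163,thread1=.163,thread2=.163,thread3=.163,dust_cap=.163,manifold=0,hole0=0,hole1=0,hole2=0,hole3=0,tray=0,screw_dish=0,grease_jar=0,wrench=0)
s=monitor.read_state();print(s["time"],s["tool_pos"],s["tcp_rot"],s["wrist_force"])
for c in ("top","scene"):
    p=shot(c);save(p,c+"0.png")
    print(c,p["W"][:3,3])
    for n,z in Z.items():
        r=viewer.spot_point(p,n)[:2]
        print(n,[(round(q["score"],2),np.round(q["point"]),atz(p,q["point"],z)[:2]) for q in r])
E
python3 a.py
```

```text
0.0 [ 0.2816 -0.6127  0.23  ] [-3.0669 -0.671   0.0006] [-0.7403 -0.2149 -0.425 ]
top [ 0.3918 -0.0107  1.263 ]
inlet_face [(0.78, array([327., 207.]), array([ 0.5295, -0.0014]))]
thread0 [(0.82, array([313., 213.]), array([0.5176, 0.0314])), (0.82, array([336., 217.]), array([ 0.5072, -0.0216]))]
thread1 [(0.82, array([313., 213.]), array([0.5176, 0.0314])), (0.82, array([336., 217.]), array([ 0.5072, -0.0216]))]
thread2 [(0.82, array([313., 213.]), array([0.5176, 0.0314])), (0.82, array([336., 217.]), array([ 0.5072, -0.0216]))]
thread3 [(0.82, array([313., 213.]), array([0.5176, 0.0314])), (0.82, array([336., 217.]), array([ 0.5072, -0.0216]))]
dust_cap [(0.84, array([328., 203.]), array([ 0.539 , -0.0039]))]
manifold [(0.63, array([216., 239.]), array([0.4722, 0.2929])), (0.3, array([222., 252.]), array([0.4384, 0.279 ]))]
hole0 [(0.86, array([232., 233.]), array([0.4878, 0.2535])), (0.73, array([327., 138.]), array([ 0.7379, -0.0039]))]
hole1 [(0.86, array([232., 233.]), array([0.4878, 0.2535])), (0.73, array([327., 138.]), array([ 0.7379, -0.0039]))]
hole2 [(0.86, array([232., 
[... 1350 characters left out ...]
[449., 232.]), array([0.4604, 0.3234]))]
hole1 [(0.95, array([444., 243.]), array([0.4999, 0.3184])), (0.92, array([449., 232.]), array([0.4604, 0.3234]))]
hole2 [(0.95, array([444., 243.]), array([0.4999, 0.3184])), (0.92, array([449., 232.]), array([0.4604, 0.3234]))]
hole3 [(0.95, array([444., 243.]), array([0.4999, 0.3184])), (0.92, array([449., 232.]), array([0.4604, 0.3234]))]
tray [(0.92, array([239., 160.]), array([ 0.4779, -0.3193])), (0.7, array([188., 224.]), array([ 0.7296, -0.3356]))]
screw_dish [(0.85, array([395., 313.]), array([0.7326, 0.2624]))]
grease_jar [(0.66, array([186., 221.]), array([ 0.7247, -0.3451]))]
wrench [(0.81, array([294., 270.]), array([ 0.7305, -0.0064]))]
```

Run:
```python
import cv2,numpy as np
a=cv2.imread("pics/top0.png")[110:270,190:490];b=cv2.imread("pics/scene0.png")[120:330,150:480]
a=cv2.resize(a,None,fx=2.4,fy=2.4,interpolation=cv2.INTER_CUBIC);cv2.imwrite("pics/top0c.png",a)
```

```text
(no output)
```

View pics/scene0.png

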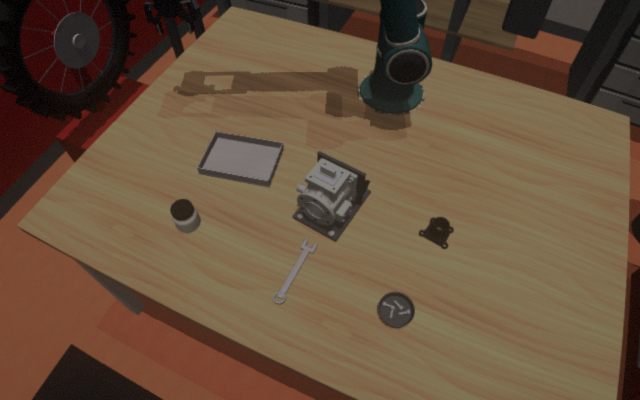

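View pics/top0c.png

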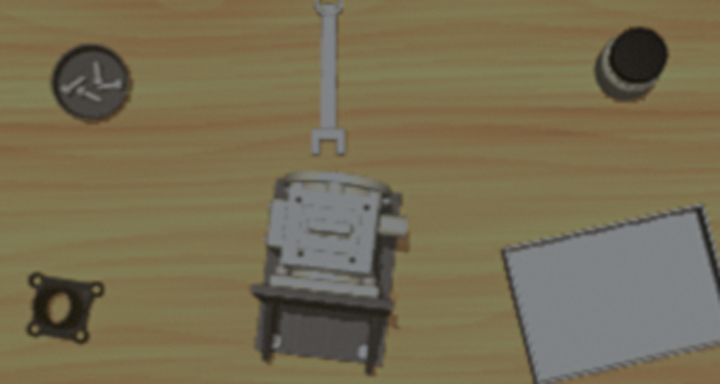

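The cylinder is near (0.53, 0.00), yaw about -7°. The manifold is at bottom left of the top view, wide ears towards +x, with a similar yaw. The tray is at the right, rotated about 13°. The scene view agrees. Next I move above the cap and look closer.

```bash
cat >> h.py <<'E'
def go(x,y,z,yaw=None):
    "shift/turn in tool axes to TCP target; yaw (deg) = heading of tool x"
    T=toolT(); d=T[:3,:3].T@(np.array([x,y,z])-T[:3,3])
    c=np.degrees(np.arctan2(T[1,0],T[0,0])); t=0 if yaw is None else -np.radians((yaw-c+180)%360-180)
    print("now",T[:3,3],"yaw",c,"move",d,"turn",t)
E
python3 -c "
from h import *
go(.53,-.002,.34,83.2)"
```

```text
now [ 0.2819 -0.6133  0.2312] yaw 24.683248763819215 move [ 0.4807 -0.4518 -0.1087] turn -1.0213099766418168
```

Request:
step_arm:
  series: [0.48, -0.452, -0.109, -1.021, 0.48, -0.452, -0.109, -1.021, 0.48, -0.452, -0.109, -1.021, 0.48, -0.452, -0.109, -1.021, 0.48, -0.452, -0.109, -1.021, 0.48, -0.452, -0.109, -1.021, 0.48, -0.452, -0.109, -1.021, 0.48, -0.452, -0.109, -1.021]
  gripper: 0.6

```text
time: 2.6
tool_pos: [0.4674, -0.1542, 0.3136]
tcp_rot: [2.349, 2.084, 0.001]
wrist_force: [0.6, 0.4, -0.2]
width: 0.604
grip_force: 0.0
```

```bash
python3 -c "
from h import *
go(.53,-.002,.34,83.2)"
```

```text
now [ 0.4674 -0.1542  0.3136] yaw 83.16907083467096 move [ 0.1585  0.0441 -0.0264] turn -0.0005398157698854504
```

Request:
step_arm:
  series: [0.158, 0.044, -0.026, 0, 0.158, 0.044, -0.026, 0, 0.158, 0.044, -0.026, 0, 0.158, 0.044, -0.026, 0, 0.158, 0.044, -0.026, 0]

```text
time: 3.22
tool_pos: [0.5291, -0.0047, 0.3386]
tcp_rot: [2.349, 2.086, -0.001]
wrist_force: [-0.4, -0.1, 0.1]
width: 0.599
grip_force: 0.0
```

```bash
cat > look.py <<'E'
from h import *
import sys
f=sys.argv[1]; things=[a.split("=") for a in sys.argv[2:]]
p=shot("wrist"); save(p,f); T=toolT(); print(T[:3,3],np.degrees(np.arctan2(T[1,0],T[0,0])))
for n,z in things:
    for q in viewer.spot_point(p,n)[:6]: print(n,round(q["score"],2),np.round(q["point"],1),atz(p,q["point"],float(z)))
E
python3 look.py w1.png thread0=.163 dust_cap=.163 inlet_face=.163
```

```text
[ 0.5289 -0.0052  0.3385] 83.14355340041163
thread0 0.89 [301.  198.7] [ 0.5066 -0.0215  0.163 ]
thread0 0.81 [347.9 150.2] [0.5654 0.0276 0.163 ]
thread0 0.8 [299.1 161.7] [0.5103 0.0213 0.163 ]
thread0 0.63 [345.8 210. ] [ 0.5568 -0.0413  0.163 ]
thread0 0.53 [440.7 145.2] [0.6679 0.0214 0.163 ]
dust_cap 0.96 [321.5 179.1] [ 0.5328 -0.0013  0.163 ]
```

View pics/w1.png

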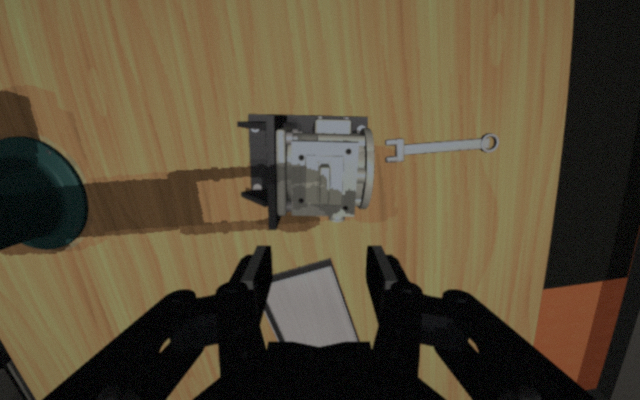

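Image w1: the threaded holes show at about (301,157), (348,151), (301,200) and (346,209), with the cap's tab at (325,180). The angle plate is on the left. I refine the holes by dark-blob centroid and fit the known pattern.

```bash
cat >> h.py <<'E'
PAT=np.array([[26,33],[26,-33],[-26,25],[-26,-25]])/1000.
def dark(img,c,r=6):
    g=cv2.cvtColor(img,cv2.COLOR_RGB2GRAY).astype(float); x,y=np.round(c).astype(int)
    w=g[y-r:y+r+1,x-r:x+r+1]; m=np.clip(np.median(w)-15-w,0,None)
    # keep the blob nearest to the centre
    n,l,_,cen=cv2.connectedComponentsWithStats((m>0).astype(np.uint8))
    k=1+np.argmin([np.hypot(*(q-r))-0.3*np.sqrt(m[l==i+1].sum()/10) for i,q in enumerate(cen[1:])]); m=m*(l==k)
    Y,X=np.mgrid[-r:r+1,-r:r+1]; return np.array([x+(m*X).sum()/m.sum(),y+(m*Y).sum()/m.sum()])
def fit(P,Q=PAT):
    "rigid 2D fit Q->P: centre, yaw(deg), residuals mm"
    a=Q-Q.mean(0); b=P-P.mean(0); th=np.arctan2((a[:,0]*b[:,1]-a[:,1]*b[:,0]).sum(),(a*b).sum())
    M=np.array([[np.cos(th),-np.sin(th)],[np.sin(th),np.cos(th)]]); t=P.mean(0)-M@Q.mean(0)
    return t,np.degrees(th),1000*(P-Q@M.T-t)
E
python3 - <<'E'
from h import *
T=toolT(); img=cv2.cvtColor(cv2.imread("pics/w1.png"),cv2.COLOR_BGR2RGB)
p=viewer.read_camera("wrist"); p["W"]=T@np.array(p["hand_eye"]); print(p["hand_eye"])
px=[dark(p["image"],c) for c in [(348,151),(346,209),(301,157),(301,200)]]; print(np.round(px,1))
P=np.array([atz(p,c,.163)[:2] for c in px]); print(P); print(*fit(P))
print(proj(p,[[.53,-.002,.193]]))
c=p["image"][120:240,240:400]; cv2.imwrite("pics/w1c.png",cv2.cvtColor(cv2.resize(c,None,fx=5,fy=5,interpolation=cv2.INTER_CUBIC),cv2.COLOR_RGB2BGR))
E
```

```text
[[ 0.0002  0.9549  0.2969  0.0745]
 [ 1.     -0.0003  0.0004  0.0003]
 [ 0.0004  0.2969 -0.9549 -0.1427]
 [ 0.      0.      0.      1.    ]]
[[348.  150.2]
 [345.2 206.8]
 [300.8 156.5]
 [300.7 199.4]]
[[ 0.5655  0.0267]
 [ 0.5563 -0.0381]
 [ 0.5129  0.0261]
 [ 0.506  -0.023 ]]
[ 0.5352 -0.0021] -8.060704567899835 [[-0.0786 -0.2685]
 [-0.0163  0.282 ]
 [ 0.0053 -0.232 ]
 [ 0.0895  0.2185]]
[[319.1671 185.6346]]
```

View pics/w1c.png

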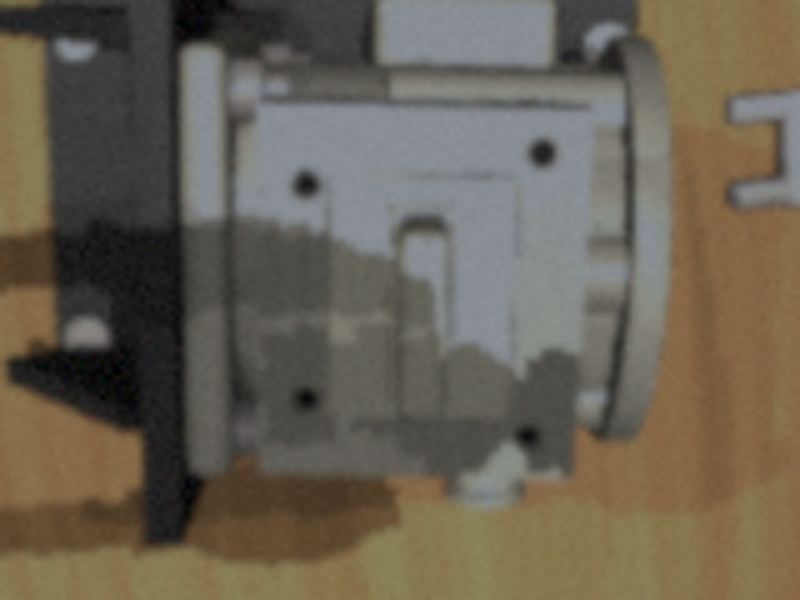

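Run:
```python
from h import *
p=shot("wrist")
c,s=np.cos(np.radians(-8.06)),np.sin(np.radians(-8.06));M=np.array([[c,-s],[s,c]])
L=np.array([[5,20],[-5,20],[5,-20],[-5,-20]])/1000
print(proj(p,np.c_[L@M.T+[.5352,-.0021],np.full(4,.193)])*5-[1200,600])
go(.5352,-.0021,.171,81.94)
```

```text
[[447.7198 230.4413]
 [398.3326 229.4427]
 [441.8349 418.9389]
 [394.3476 418.0227]]
now [ 0.5291 -0.0054  0.3387] yaw 83.08443682188751 move [0.0041 0.0057 0.1677] turn 0.019974190622996706
```

The projected tab outline matches the picture to about 0.5 px. I descend and grip.

Request:
step_arm:
  series: [0.004, 0.0057, 0.06, 0.02, 0.004, 0.0057, 0.11, 0.02, 0.004, 0.0057, 0.145, 0.02, 0.004, 0.0057, 0.167, 0.02, 0.004, 0.0057, 0.167, 0.02, 0.004, 0.0057, 0.167, 0.02]
  gripper: 0.6

```text
time: 4.28
tool_pos: [0.5363, -0.0015, 0.173]
tcp_rot: [2.37, 2.06, 0.002]
wrist_force: [-0.0, -0.3, -0.0]
width: 0.597
grip_force: 0.0
```

Request:
step_arm:
  series: [0, 0, 0, 0, 0, 0, 0, 0, 0, 0, 0, 0, 0, 0, 0, 0, 0, 0, 0, 0, 0, 0, 0, 0, 0, 0, 0, 0, 0, 0, 0, 0]
  gripper: 0
  newtons: 25

```text
time: 5.28
tool_pos: [0.5363, -0.0011, 0.173]
tcp_rot: [2.369, 2.061, 0.002]
wrist_force: [-0.8, -0.1, 5.5]
width: 0.108
grip_force: 26.3
```

Request:
step_arm:
  series: [0, 0, -0.02, 0, 0, 0, -0.06, 0, 0, 0, -0.09, 0, -0.06, -0.003, -0.09, 0, -0.12, -0.006, -0.09, 0, -0.18, -0.008, -0.08, 0, -0.24, -0.011, -0.06, 0, -0.3, -0.014, -0.04, 0]

```text
time: 6.28
tool_pos: [0.4797, -0.2964, 0.2116]
tcp_rot: [2.37, 2.062, 0.0]
wrist_force: [-0.2, 0.6, 0.8]
width: 0.109
grip_force: 25.5
```

Run:
```python
from h import *
s=monitor.read_state();print(s["width"],s["grip_force"],s["wrist_force"])
p=shot("top");save(p,"top1.png")
print([(q["score"],q["extent"]) for q in viewer.boxes_of(p,"dust_cap")[:2]],[(q["score"],atz(p,q["point"],0)) for q in viewer.spot_point(p,"tray")[:1]])
go(.477,-.315,.1)
```

```text
0.10934711604848953 25.469644367694855 [-0.1536  0.6339  0.8176]
[(0.74, [457.6, 225.8, 13.3, 25.3])] [(0.92, array([ 0.4741, -0.3035,  0.    ]))]
now [ 0.4783 -0.2964  0.21  ] yaw 81.7670927800292 move [-0.0187  0.0018  0.1099] turn 0
```

View pics/top1.png

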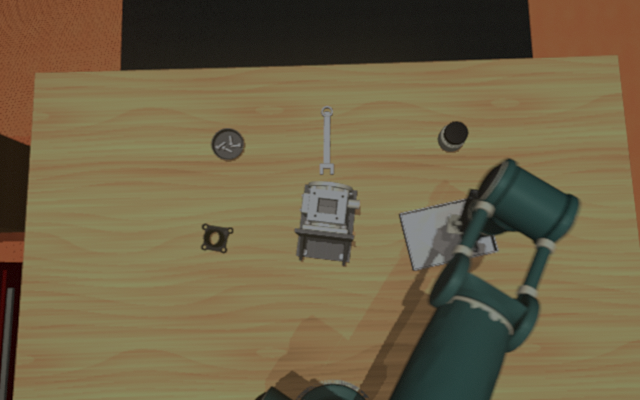

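The cap is in the gripper at about (457,226), over the tray (centre about (448,233)), and the port at (326,206) is open. I lower it.

Request:
step_arm:
  series: [-0.014, 0.001, 0.06, 0, -0.014, 0.001, 0.12, 0, -0.014, 0.001, 0.155, 0, -0.014, 0.001, 0.175, 0, -0.014, 0.001, 0.185, 0, -0.014, 0.001, 0.185, 0, -0.014, 0.001, 0.185, 0]

```text
time: 7.3
tool_pos: [0.4807, -0.3091, 0.0288]
tcp_rot: [2.368, 2.061, 0.001]
wrist_force: [-0.0, -0.6, -0.3]
width: 0.112
grip_force: 25.5
```

Request:
step_arm:
  series: [0, 0, 0.004, 0, 0, 0, 0.006, 0, 0, 0, 0.006, 0]

```text
time: 7.68
tool_pos: [0.4793, -0.3087, 0.0213]
tcp_rot: [-2.37, -2.061, 0.0]
wrist_force: [-1.2, -0.3, -0.7]
width: 0.114
grip_force: 25.5
```

Request:
step_arm:
  series: [0, 0, 0, 0, 0, 0, 0, 0, 0, 0, 0, 0, 0, 0, 0, 0, 0, 0, -0.03, 0, 0, 0, -0.09, 0, 0, 0, -0.15, 0, 0, 0, -0.2, 0]
  gripper: 0.5

```text
time: 8.68
tool_pos: [0.4798, -0.309, 0.2242]
tcp_rot: [2.369, 2.06, 0.001]
wrist_force: [0.5, -0.4, 0.9]
width: 0.498
grip_force: 0.0
```

Run:
```python
from h import *
go(.472,.293,.26,81.9)
```

```text
now [ 0.4798 -0.309   0.2242] yaw 82.03890025221064 move [ 0.5951 -0.091  -0.0366] turn 0.0024242667329263156
```

Request:
step_arm:
  series: [0.595, -0.091, -0.036, 0, 0.595, -0.091, -0.036, 0, 0.595, -0.091, -0.036, 0, 0.595, -0.091, -0.036, 0, 0.595, -0.091, -0.036, 0, 0.595, -0.091, -0.036, 0, 0.595, -0.091, -0.036, 0, 0.595, -0.091, -0.036, 0]
  gripper: 0.9

```text
time: 9.68
tool_pos: [0.4727, 0.1923, 0.2516]
tcp_rot: [2.37, 2.062, 0.001]
wrist_force: [0.0, 0.2, -0.1]
width: 0.899
grip_force: 0.0
```

Run:
```python
from h import *
p=shot("top"); print([(q["score"],q["extent"],atz(p,q["extent"][:2],.01)) for q in viewer.boxes_of(p,"dust_cap")[:2]])
q=viewer.spot_point(p,"tray")[0]; print(q["score"],atz(p,q["point"],0))
go(.472,.293,.183,81.9)
```

```text
[(0.84, [448.8, 233.2, 23.9, 23.7], array([ 0.4729, -0.3138,  0.01  ]))]
0.64 [ 0.4676 -0.3132  0.    ]
now [0.4726 0.1931 0.2514] yaw 82.35630671358801 move [ 0.0989 -0.0139  0.0685] turn 0.007964054551065207
```

Cap detected at the centre of the tray. Now the manifold.

Request:
step_arm:
  series: [0.05, -0.007, 0.035, 0, 0.099, -0.014, 0.068, 0, 0.099, -0.014, 0.068, 0, 0.099, -0.014, 0.068, 0]

```text
time: 10.32
tool_pos: [0.4732, 0.2889, 0.1831]
tcp_rot: [2.37, 2.061, -0.002]
wrist_force: [0.1, -0.2, 0.2]
width: 0.904
grip_force: 0.0
```

```bash
python3 look.py w2.png hole0=.008 manifold=0; python3 -c "
import cv2
a=cv2.imread('pics/w2.png')[80:300,190:450];cv2.imwrite('pics/w2c.png',cv2.resize(a,None,fx=2.7,fy=2.7,interpolation=cv2.INTER_CUBIC))"
```

```text
[0.4737 0.2889 0.184 ] 81.96008829035534
hole0 0.97 [345.2 148.3] [0.5075 0.3228 0.008 ]
hole0 0.69 [303.2 156.9] [0.4604 0.3199 0.008 ]
hole0 0.59 [298.5 196.1] [0.4481 0.2761 0.008 ]
hole0 0.57 [342.1 202.8] [0.4969 0.2611 0.008 ]
manifold 0.57 [319.1 174.4] [0.4749 0.2963 0.    ]
manifold 0.42 [300.7 154.7] [0.4574 0.3217 0.    ]
```

View pics/w2c.png

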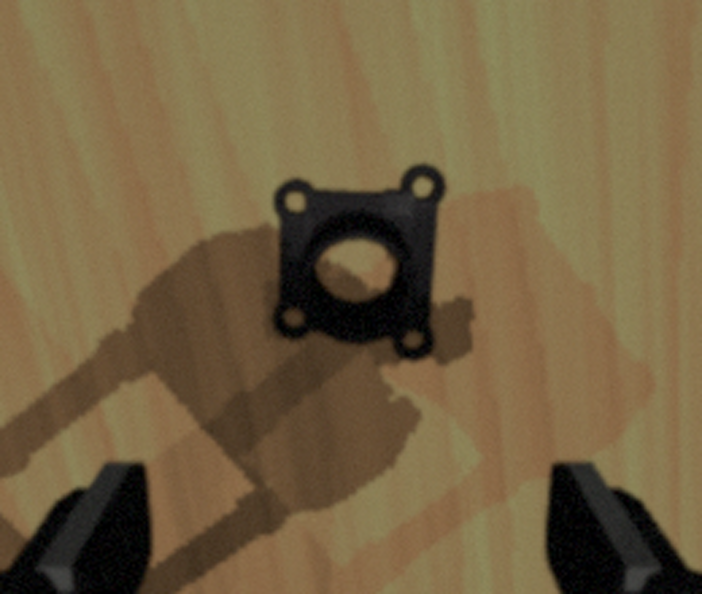

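Image w2: holes (bright through the ears) are at about (346.7,149.3), (343,206) for the wide pair and (299.6,154.4), (298.5,198) for the narrow pair. I refine and fit.

```bash
cat >> h.py <<'E'
def hole(img,c,r=7,inv=False):
    g=cv2.cvtColor(img,cv2.COLOR_RGB2GRAY); g=255-g if inv else g; x,y=np.round(c).astype(int)
    w=cv2.resize(g[y-r:y+r+1,x-r:x+r+1],None,fx=8,fy=8,interpolation=cv2.INTER_CUBIC)
    _,b=cv2.threshold(cv2.GaussianBlur(w,(0,0),4),0,255,cv2.THRESH_OTSU)
    n,l,st,cen=cv2.connectedComponentsWithStats(b)
    k=1+np.argmin(np.hypot(*(cen[1:]-(8*r+4)).T)); return np.array([x-r,y-r])+(cen[k]+.5)/8-.5,st[k,4]/64
E
python3 - <<'E'
from h import *
p=shot("wrist")
r=[hole(p["image"],c) for c in [(346.7,149.3),(343,206),(299.6,154.4),(298.5,197.8)]]
px=[a for a,_ in r]; print(np.round(px,1),[x for _,x in r])
P=np.array([atz(p,c,.004)[:2] for c in px]); print(P)
t,a,e=fit(P);print(t,a,e)
go(t[0],t[1],.019,a+90)
E
```

```text
[[344.6 149.3]
 [341.4 205.4]
 [298.  154.8]
 [297.4 197.4]] [np.float64(41.84375), np.float64(32.984375), np.float64(42.484375), np.float64(40.4375)]
[[0.5084 0.3216]
 [0.4971 0.2568]
 [0.4559 0.3229]
 [0.4472 0.2738]]
[0.4772 0.2938] -10.024482745641713 [[-0.1259 -0.1102]
 [ 0.0916  0.0082]
 [ 0.0172 -0.0468]
 [ 0.0172  0.1488]]
now [0.474  0.2892 0.1846] yaw 81.92781823893785 move [0.0048 0.0022 0.1656] turn 0.03407408017084022
```

Request:
step_arm:
  series: [0.005, 0.002, 0.05, 0.034, 0.005, 0.002, 0.1, 0.034, 0.005, 0.002, 0.14, 0.034, 0.005, 0.002, 0.16, 0.034, 0.005, 0.002, 0.169, 0.034, 0.005, 0.002, 0.169, 0.034, 0.005, 0.002, 0.169, 0.034]

```text
time: 11.4
tool_pos: [0.4769, 0.2954, 0.0158]
tcp_rot: [2.405, 2.02, 0.004]
wrist_force: [-0.2, -0.1, 1.0]
width: 0.897
grip_force: 0.0
```

Request:
step_arm:
  series: [0, 0, 0, 0, 0, 0, 0, 0, 0, 0, 0, 0, 0, 0, 0, 0, 0, 0, 0, 0, 0, 0, 0, 0, 0, 0, 0, 0, 0, 0, 0, 0]
  gripper: 0
  newtons: 60

```text
time: 12.4
tool_pos: [0.4765, 0.2955, 0.0154]
tcp_rot: [2.405, 2.021, 0.003]
wrist_force: [-0.0, -0.0, 5.8]
width: 0.48
grip_force: 61.0
```

```bash
python3 -c "
from h import *
s=[monitor.read_state() for _ in range(8)]; print(np.mean([x['tool_pos'] for x in s],0),np.std([x['tool_pos'] for x in s],0))
go(.4772,.2938,.25,79.98)"
```

```text
[0.4765 0.2955 0.0154] [0. 0. 0.]
now [0.4765 0.2955 0.0154] yaw 80.09373948274563 move [-0.0013  0.0013 -0.2346] turn 0.0019851284634267554
```

Request:
step_arm:
  series: [0, 0, -0.03, 0, 0, 0, -0.08, 0, -0.03, 0.011, -0.13, -0.01, -0.08, 0.03, -0.17, -0.02, -0.13, 0.05, -0.2, -0.034, -0.18, 0.069, -0.22, -0.034, -0.23, 0.088, -0.22, -0.034, -0.26, 0.1, -0.22, -0.034]

```text
time: 13.4
tool_pos: [0.5292, 0.0193, 0.2341]
tcp_rot: [2.372, 2.06, -0.001]
wrist_force: [-0.6, -0.3, -1.9]
width: 0.476
grip_force: 61.0
```

```bash
python3 -c "
from h import *
s=monitor.read_state(); print(s['width'],s['grip_force'],s['wrist_force'])
go(.5345,-.0004,.225,81.94)"
```

```text
0.476417216190246 60.9835946559906 [-0.5834 -0.2833 -1.8808]
now [0.5292 0.0193 0.2341] yaw 81.93722690864966 move [-0.0187  0.008   0.0091] turn -4.839957452166921e-05
```

Request:
step_arm:
  series: [-0.019, 0.008, 0.009, 0, -0.019, 0.008, 0.009, 0, -0.019, 0.008, 0.009, 0, -0.019, 0.008, 0.009, 0]

```text
time: 13.9
tool_pos: [0.5345, 0.0029, 0.2251]
tcp_rot: [-2.368, -2.063, -0.0]
wrist_force: [-0.5, 0.6, -1.4]
width: 0.478
grip_force: 61.0
```

```bash
python3 look.py w3.png; python3 -c "
import cv2
a=cv2.imread('pics/w3.png')[100:330,180:460];cv2.imwrite('pics/w3c.png',cv2.resize(a,None,fx=2.5,fy=2.5,interpolation=cv2.INTER_CUBIC))"
```

```text
[0.5346 0.0028 0.2253] 82.12487096459907
```

View pics/w3c.png

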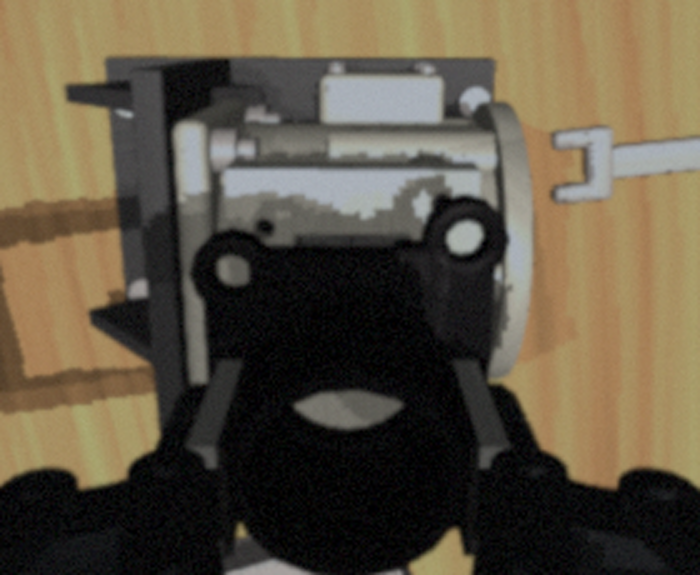

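Image w3: the manifold is held level. hole0 shows at (366,195), hole2 at (273,208) and thread2 at (286,191), with thread0 just peeking out at about (355,181).

```bash
cat > chk.py <<'E'
from h import *
import sys
v=list(map(float,sys.argv[1:])); hp=[(v[0],v[1]),(v[2],v[3])]; tp=(v[4],v[5]) if len(v)>4 else None
p=shot("wrist"); T=toolT(); zu=T[2,3]-.0154
r=[hole(p["image"],c,8) for c in hp]; px=[a for a,_ in r]; print("holes",np.round(px,1),[x for _,x in r])
H=np.array([atz(p,c,zu+.004)[:2] for c in px]); t,a,e=fit(H,PAT[[0,2]]); print("manifold",t,a,e[0])
C=np.array([.5352,-.0021]); print("underside",zu,"err rel cylinder",1000*(t-C),a+8.06)
if tp:
    q=dark(p["image"],tp,5); th=np.radians(-8.06); M=np.array([[np.cos(th),-np.sin(th)],[np.sin(th),np.cos(th)]])
    print("thread2",q,atz(p,q,.163)[:2],"expected",C+M@PAT[2])
dx,dy=C-t; print("tcp",T[:3,3]); go(T[0,3]+dx,T[1,3]+dy,.163+.010+.0154,np.degrees(np.arctan2(T[1,0],T[0,0]))-(a+8.06))
E
python3 chk.py 366 195.2 273.2 208 286 190.8
```

```text
holes [[365.5 194.5]
 [272.7 207.7]] [np.float64(148.109375), np.float64(131.859375)]
manifold [0.5346 0.0016] -8.123862618164429 [0.0413 0.0004]
underside 0.2099412076040458 err rel cylinder [-0.5949  3.6512] -0.0638626181644284
thread2 [284.2653 191.9228] [0.5123 0.0255] expected [0.513  0.0263]
tcp [0.5347 0.0027 0.2253]
now [0.5347 0.0027 0.2253] yaw 82.12198365274362 move [-0.0035  0.0011  0.0369] turn -0.001114612955913089
```

Request:
step_arm:
  series: [-0.0035, 0.001, 0.012, 0, -0.0035, 0.001, 0.024, 0, -0.0035, 0.001, 0.032, 0, -0.0035, 0.001, 0.036, 0, -0.0035, 0.001, 0.0365, 0, -0.0035, 0.001, 0.0365, 0, -0.0035, 0.001, 0.0365, 0, -0.0035, 0.001, 0.0365, 0]

```text
time: 15.0
tool_pos: [0.5354, -0.0019, 0.1891]
tcp_rot: [2.37, 2.061, 0.001]
wrist_force: [0.5, 0.1, -1.6]
width: 0.481
grip_force: 61.0
```

```bash
python3 chk.py 366 195.2 273.2 208; python3 look.py w4.png; python3 -c "
import cv2
a=cv2.imread('pics/w4.png')[160:240,250:390];cv2.imwrite('pics/w4c.png',cv2.resize(a,None,fx=5.7,fy=5.7,interpolation=cv2.INTER_CUBIC))"
```

```text
holes [[365.  194.4]
 [272.7 207.8]] [np.float64(135.46875), np.float64(134.21875)]
manifold [ 0.5353 -0.0032] -8.097074026008585 [-0.063  -0.0007]
underside 0.17358009177369677 err rel cylinder [ 0.1133 -1.1254] -0.03707402600858423
tcp [ 0.5353 -0.0019  0.189 ]
now [ 0.5353 -0.0019  0.189 ] yaw 82.03190977021667 move [ 0.0011 -0.0003  0.0006] turn -0.0006470638208197752
[ 0.5353 -0.0019  0.1889] 82.03578641077529
```

View pics/w4c.png

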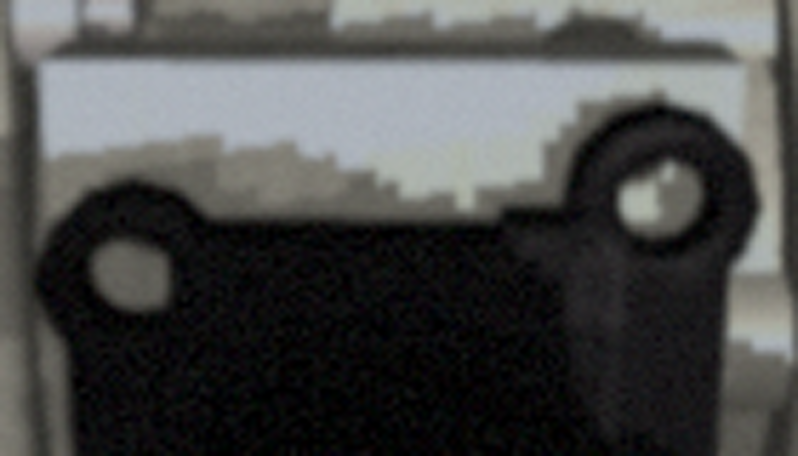

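Image w4: hole0 and hole2 show bare face with the thread mouths hidden by the oblique view. The face's far edge lies at row ≈170.5, with corners at cols ≈257 and ≈381. I check the cylinder estimate against that edge while nudging +1 mm along tool x.

Request:
step_arm:
  series: [0.001, 0, 0, 0, 0.001, 0, 0, 0, 0.001, 0, 0, 0, 0.001, 0, 0, 0]

```text
time: 15.6
tool_pos: [0.5353, -0.0009, 0.1887]
tcp_rot: [-2.37, -2.062, -0.0]
wrist_force: [0.5, -0.8, -1.2]
width: 0.48
grip_force: 61.0
```

```bash
python3 chk.py 366 195.2 273.2 208
python3 - <<'E'
from h import *
p=shot("wrist"); th=np.radians(-8.06); M=np.array([[np.cos(th),-np.sin(th)],[np.sin(th),np.cos(th)]]); C=np.array([.5352,-.0021])
L=np.array([[-37,43],[0,43],[37,43],[-26,25],[26,33]])/1000
q=proj(p,np.c_[L@M.T+C,np.full(5,.163)]); print(q)
g=cv2.cvtColor(p["image"],cv2.COLOR_RGB2GRAY).astype(float)
for c in (275,295,315,335,355): 
    k=g[160:182,c-3:c+4].mean(1); d=np.diff(k); i=np.argmax(d); print(c,160+i+.5,d[i])
for r in (175,178):
    k=g[r-1:r+2,245:270].mean(0); print("L",245+np.argmax(np.diff(k))+.5); k=g[r-1:r+2,370:392].mean(0); print("R",np.round(k))
E
```

```text
holes [[365.3 194.9]
 [272.5 208. ]] [np.float64(125.8125), np.float64(129.125)]
manifold [ 0.5351 -0.0023] -8.289463640678994 [0.048  0.0004]
underside 0.1733055427545084 err rel cylinder [-0.0571 -0.2258] -0.22946364067899339
tcp [ 0.5353 -0.0009  0.1887]
now [ 0.5353 -0.0009  0.1887] yaw 82.03354327284879 move [0.0002 0.     0.0003] turn -0.004004896043461755
[[256.4146 171.4588]
 [318.523  171.4984]
 [380.6308 171.6891]
 [276.0774 200.4242]
 [361.4665 187.9214]]
275 171.5 45.42857142857143
295 171.5 48.71428571428571
315 171.5 50.57142857142857
335 171.5 46.999999999999986
355 172.5 41.71428571428571
L 256.5
R [172. 175. 175. 176. 176. 176. 174. 175. 176. 176. 171. 153. 140. 139.
 132. 107.  66.  47.  49.  63. 107. 142.]
L 256.5
R [ 95. 123. 143. 150. 163. 172. 176. 179. 177. 177. 171. 154. 146. 146.
 145. 132.  90.  54.  49.  58.  98. 145.]
```

The projected edge and corners agree within half a pixel. The manifold is aligned to within 0.3 mm and 0.2°, and its underside is about 10 mm above the face. I hand in.

```bash
python3 -c "
from h import *
s=monitor.read_state(); print(np.abs(s['joint_vel']).max(),s['grip_force'])
print(job.finish_job())"
```

```text
0.0013140895059154734 61.00467324256897
the job is handed in; nothing more can be done
None
```

Job handed in at about 16 s: the dust cap is in the tray, and the manifold is held still about 10 mm above the inlet face, with the holes over the threads to an estimated 0.5 mm (the wrist camera sees only one wide and one narrow hole in this pose).

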